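Which coffee tin is the full one?

ROBOT

A 7-joint arm with a two-finger parallel gripper is mounted at the origin on a cart in front of the work surface, level with it; the furniture and walls round the work are solid. World frame = base frame: x ahead of the robot, y to its left, z up, the work surface at z = 0. Lengths are in m, angles in rad, forces in N, time in s.
With the tool pointing down it reaches from about 0.4 to 0.9 m from the base axis. Payload 5.6 kg.
Tool frame: the origin (TCP) lies midway between the tips of the shut fingers; the grasp point (between the pads) lies 19 mm behind it; z points along the fingers, y is the line along which they close (so a half turn about z gives the same grasp; the last joint's range is limited). The gripper opens to 92 mm and grips with 3 to 60 N. Pads are 20 mm wide; open, the fingers measure 128 mm over their backs; the gripper's body (75 mm by 189 mm) begins 69 mm behind the grasp point.
Start: joints at [-1.19, 0.468, -0.012, 1.603, 0.006, 1.071, -0.056], TCP at [0.267, 0.592, 0.215] pointing down, gripper open.
Joint ranges: [-2.53, 2.53], [-0.31, 2.02], [-1.57, 1.55], [0.28, 2.44], [-1.29, 4.43], [0.15, 1.84], [-2.92, 2.92]. Speed limits (rad/s): [2.57, 2.57, 3.14, 3.14, 3.14, 3.14, 3.14].

INTERFACE

Orientations are given as a 3x3 rotation matrix whose columns are the frame's x, y, z axes.
In Python, from station import env, effector, solver, viewer, workorder, search_frame, tip_of gives the robot as it stands. Calls block until the motion is done:
- env.reach(position, orientation): joint-space move of the TCP to a pose.
- env.movel(position, frame=None, rate=0.15): straight line of the TCP; frame=None keeps the orientation; rate is the mean speed in m/s.
- env.goto_joints(angles): joint-space move.
- effector.release() and effector.grasp(squeeze=None): open the fingers fully, or close them until they stop; squeeze is the grip in N (None keeps the last).
- env.pause(seconds).
- solver.inverse_kinematics(position, orientation): joint angles nearest the present ones, or None.
- env.sense(): the state.
- viewer.read_camera(name): name is "scene" or "top"; returns (picture, depth): 420x560x3 uint8, red, green, blue; 420x560 float32, m along the optical axis (not along the pixel's ray), 0 where there is no reading.
- viewer.camera_info(name): a dict with "intrinsics" (3x3 intrinsics, pixels), "eye" and "rotation" of the camera in the world. Camera axes: x right, y up, looking along -z (the intrinsics and any distortion apply to the point x, -y, -z); pixel columns grow to the right and rows downward; lengths in m; the calibration is good to about 2 mm. A picture is of the moment at which its call begins. camera_info takes no time and is no camera call.
A pose or a line that the arm cannot do raises env.PlanningError and nothing moves.
- workorder.finish_job(): hands the job in; it is judged then, once.
Trained networks look in the newest picture that a camera, given by its name, has taken for a name from the list of things; names that differ only in an ending like _2 or _b are one class to them, and where a whole thing is asked for, a point or a joint stands for the part that bears it (a point fixed in the world has none). Each returns a list of dicts, best first, with "score" (0 to 1); they miss things now and then, are a little off and sometimes report something else, mostly with a low value. They report only what shows in the picture. A call takes as long as a camera call. They do not tell look-alikes from the thing itself.
- search_frame(camera, name): "at" ([x, y, z] in m, in world coordinates, good to about 4 mm: the middle of the surface that is visible of it).
- tip_of(camera, name): "at" ([x, y, z] in m, in world coordinates, good to about 4 mm: a listed point, or the origin of a listed thing).
The state is a dict: "t": time; "joint_positions": joint angles; "joint_velocities": joint speeds; "tau": joint torques, N m; "ee_pos": TCP position; "tcp_rot": TCP orientation; "wrist_force": force on the tool from outside, world axes, zero at the start; "moment": the same for the moment, N m; "gripper_width": finger opening in m; "grasp_force": force on a finger pad.
Only numpy, scipy, OpenCV 4.12 (cv2) and the standard library are available. Lean on these libraries where they do the work, as an engineer would, in place of code of your own. Each camera call takes 0.05 s, during which the arm holds its last target. There are 200 camera calls.

TASK

One of the three green coffee tins has been left without its brass cap: slip the cap back on, fully home, and let go of it. Then heft the tins one after the other, working along the row from the robot's left to its right: lift each straight up off the bar, feel its weight and set it gently back upright where it stood, leaving everything else on the bar alone. Finish holding the heaviest one up, upright and still, its foot higher than the tops of the other two, which stand in their places: the program ends with that tin still in the gripper.

Things in the scene. Friction and masses are not known exactly. Their poses are not given: they have to be found in the camera images.
- tin_open: the coffee tin that lacks its cap: like the others up to a shoulder 75 mm above its foot; from there a bare steel neck, 43.6 mm across, top edge bevelled, rises to 97 mm, closed by a fixed inner lid with a 3 mm button. Origin at the centre of its underside, z up its axis. Once capped (105 mm) still grip it round the green side, 20 to 60 mm above its foot: the cap would lift off
- tin_a: a closed coffee tin: round, 58 mm across, 105 mm high, dark green side with two thin yellow lines, its fast brass cap (54 mm) the top 30 mm. Origin at the centre of its underside, z up its axis. Grip it round the green side, 20 to 60 mm above its foot. Of the three tins, all capped, the lighter two weigh 0.2 to 0.31 kg, the heaviest 0.48 to 0.6 kg; it may be any of them
- tin_b: a closed coffee tin: round, 58 mm across, 105 mm high, dark green side with two thin yellow lines, its fast brass cap (54 mm) the top 30 mm. Origin at the centre of its underside, z up its axis. Grip it round the green side, 20 to 60 mm above its foot. Any of the three tins may stand at any place of the row; they look alike
- cap: the loose brass cap, 54 mm across, 30 mm high, 35 g, 47 mm wide and 27 mm deep inside (1.7 mm of play all round the neck); it stands mouth down on the bar to the left of the row. Origin at the centre of its open rim, z up to its closed top. Grip it round its side, fingertips 5 mm or more above the rim, as the tin's shoulder stands out 2 mm; it is home when its rim rests on the tin's shoulder
- tin_open_shoulder (a point): the point on the open tin's axis, level with its shoulder, 75 mm above its foot: the cap's origin lies here when it is home
- backbar_top: the fixed oak bar top on which everything stands, its upper face at z = 0; origin under its middle. The tins stand in a row across in front of the robot, 12 cm or more apart: left place y = 0.10 to 0.18, middle -0.09 to -0.01, right -0.28 to -0.20, all at x = 0.48 to 0.58
- jigger: bystander: steel double jigger, 43 mm across, 76 mm high, behind the row on the left; origin at the centre of its underside
- white_cup: bystander: small white beaker, 59 mm across, 69 mm high, behind the row; origin at the centre of its underside
- pepper_mill: bystander: turned wooden pepper mill, 52 mm across, 112 mm high, behind the row on the right; origin at the centre of its underside
- wine_glass: bystander: stemmed wine glass, 62 mm across, 165 mm high, behind the place of the cap; origin at the centre of its foot
- keg_bung: bystander: tapered wooden keg bung, 41 mm across, 38 mm high, behind the middle of the row; origin at the centre of its underside
There are look-alikes about, which are no part of the job. What is shaped like the tin_open but pink or turquoise is not meant.

How it is judged:
By the outcome, as a careful person would: the job done as asked, in the order asked, and still so for the second after the job is handed in, while the arm keeps its last pose, push and grip.
It also fails if it takes over 72 s, if anything falls off the work surface, if the arm or the gripper's body presses on something with over 40 N, if the wrist force passes 120 N, or if a joint passes its speed limit or range.

## Working session

There is one attempt and no reset: what is moved stays moved. The work goes in short steps, each a Python script; the robot and the scene stay as the last script left them, time stands still between calls to the robot, and variables do not carry over. Pictures are saved under pics/ and viewed, at most 10 in all, crops included, and the job is handed in when it is done.

```bash
mkdir -p pics; ls
python3 - <<'E'
from station import env, effector, solver, viewer, workorder, search_frame, tip_of
import cv2, numpy as np
s=env.sense(); print(s['t'],s['ee_pos'],s['tcp_rot'],s['gripper_width'],s['wrist_force'])
for c in ("scene","top"):
    p,d=viewer.read_camera(c); cv2.imwrite(f"pics/{c}0.png",p[:,:,::-1]); np.savez(f"{c}0.npz",p=p,d=d)
    i=viewer.camera_info(c); print(c,i['eye'],i['rotation'],i['intrinsics'],[k for k in i])
    for n in ("tin_open","tin_a","cap","tin_open_shoulder"):
        for r in tip_of(c,n): print(n,np.round(r['at'],3),round(r['score'],2))
print(env.sense()['t'])
E
```

```text
pics
0.0 [0.26713894 0.5919263  0.21362168] [[-9.11506881e-01  4.11284400e-01 -5.89583292e-04]
 [ 4.11284790e-01  9.11505307e-01 -1.70199245e-03]
 [-1.62594642e-04 -1.79386447e-03 -9.99998378e-01]] 0.09192836066626317 [-0.09356967  0.43540463  0.3019793 ]
scene [ 0.01661419 -0.50992142  0.68602449] [[ 0.70068278  0.45888794 -0.54631996]
 [-0.71313272  0.42680246 -0.55613072]
 [-0.02203097  0.77926986  0.62630114]] [[451.35519018   0.         278.28466233]
 [  0.         451.35519018 201.70483725]
 [  0.           0.           1.        ]] ['intrinsics', 'eye', 'rotation']
tin_open [ 0.483  0.131 -0.003] 0.96
tin_open [0.571 0.048 0.002] 0.88
tin_open [ 0.57   0.209 -0.002] 0.65
tin_a [ 0.556 -0.221 -0.   ] 0.74
cap [ 0.47   0.292 -0.001] 0.9
tin_open_shoulder [0.572 0.056 0.077] 0.84
tin_open_shoulder [0.478 0.129 0.075] 0.55
top [0.43677822 0.06200452 1.21322987] [[-0.00238095  0.99336286 -0.11499805]
 [-0.99996654 -0.00146508  0.00804809]
 [ 0.00782619  0.11501336  0.99333311]] [[447.57313664   0.         280.48134526]
 [  0.         447.57313664 209.72550351]
 [  0.           0.           1.        ]] ['intrinsics', 'eye', 'rotation']
tin_open [0.573 0.211 0.002] 0.85
tin_open [0.484 0.128 0.005] 0.74
tin_open [ 0.57   0.053 -0.001] 0.58
tin_a [ 0.554 -0.225 -0.003] 0.9
tin_a [ 0.568 -0.076  0.003] 0.9
cap [ 0.473  0.292 -0.001] 0.91
tin_open_shoulder [0.482 0.129 0.08 ] 0.93
tin_open_shoulder [0.569 0.207 0.076] 0.9
tin_open_shoulder [0.568 0.056 0.072] 0.69
tin_open_shoulder [ 0.653  0.204 -0.002] 0.48
0.5
```

View pics/scene0.png

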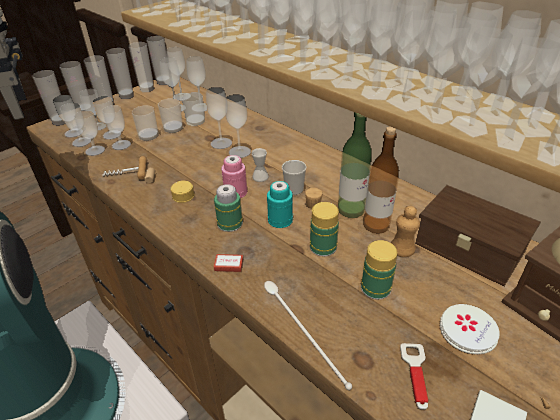

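View pics/top0.png

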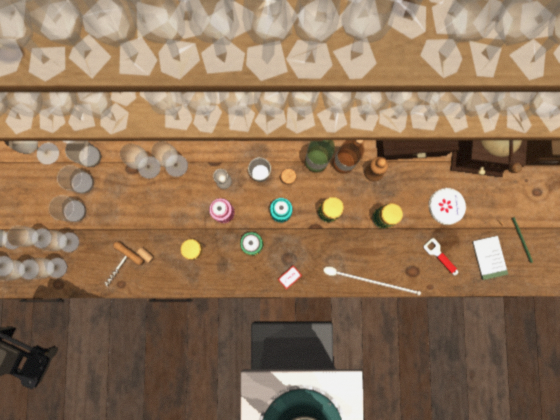

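Shown: the open tins are green at scene (228,208) / top (251,243), pink at scene (234,175) / top (220,209), and turquoise at scene (280,204) / top (281,209). I choose the green one at about (0.483, 0.129). The closed tins are at top (332,208) and (390,215), and the cap is at top (190,249). Next I refine the positions by silhouette and check a close crop.

```bash
cat > h.py <<'E'
import numpy as np, cv2
from scipy.optimize import least_squares
from station import env, effector, solver, viewer, workorder, search_frame, tip_of
R=np.array([[-1,0,0],[0,1,0],[0,0,-1.]])
TIN=[(.029,.006,.075),(.027,.075,.105)]; OPEN=[(.029,.006,.075),(.0218,.075,.097)]; CAP=[(.027,.006,.030)]
def cloud(d,i):
    K=i['intrinsics'];v,u=np.mgrid[:d.shape[0],:d.shape[1]]
    c=np.stack([(u-K[0,2])/K[0,0]*d,-(v-K[1,2])/K[1,1]*d,-d],-1)
    return c@np.array(i['rotation']).T+i['eye']
def proj(P,i):
    c=(P-i['eye'])@np.array(i['rotation']);K=i['intrinsics']
    return np.stack([K[0,0]*c[:,0]/-c[:,2]+K[0,2],K[1,1]*c[:,1]/c[:,2]+K[1,2]],1)
def model(xy,parts,i,S=8):
    m=np.zeros((420*S,560*S),np.uint8);a=np.linspace(0,2*np.pi,90)
    for r,z0,z1 in parts:
        P=np.concatenate([np.stack([xy[0]+r*np.cos(a),xy[1]+r*np.sin(a),0*a+z],1) for z in(z0,z1)])
        q=cv2.convexHull(((proj(P,i)+.5)*S).astype(np.float32))
        cv2.fillPoly(m,[q.astype(np.int32)],1)
    M=cv2.moments(m,True); return np.array([M['m10']/M['m00'],M['m01']/M['m00']])/S-.5+.5/S, M['m00']/S/S
def fit(d,i,xy,parts,rad=.042):
    X=cloud(d,i); m=(np.hypot(X[...,0]-xy[0],X[...,1]-xy[1])<rad)&(X[...,2]>.006)&(X[...,2]<.13)&(d>0)
    n,l,st,ce=cv2.connectedComponentsWithStats(m.astype(np.uint8)); k=1+np.argmax(st[1:,4])
    x=np.array(xy,float)
    for _ in range(4):
        c0,A=model(x,parts,i); J=np.stack([(model(x+e,parts,i)[0]-c0)/.01 for e in np.eye(2)*.01],1)
        x=x+np.linalg.solve(J,ce[k]-c0)
    return x, st[k,4]/A
E
python3 - <<'E'
from h import *
for c in("scene","top"):
    z=np.load(c+"0.npz");i=viewer.camera_info(c);X=cloud(z['d'],i)
    for n,xy,p in(("cap",(.472,.292),CAP),("open",(.483,.129),OPEN),("mid",(.568,-.076),TIN),("right",(.555,-.223),TIN)):
        x,q=fit(z['d'],i,xy,p); m=np.hypot(X[...,0]-xy[0],X[...,1]-xy[1])<.02
        print(c,n,np.round(x,4),"area ratio",round(q,3),"top z",np.percentile(X[m][:,2],[50,95]).round(4))
    m=(X[...,0]>.4)&(X[...,0]<.9)&(abs(X[...,1])<.35)&(z['d']>0)&(X[...,2]>.14)
    b=X[m]; 
    for y in np.arange(-.35,.35,.1):
        t=b[(b[:,1]>y)&(b[:,1]<y+.1)]; print(round(y,2),len(t), t[:,0].min().round(3) if len(t) else'', t[:,2].max().round(2) if len(t) else'')
p=np.load("scene0.npz")['p'][130:260,150:350]
cv2.imwrite("pics/crop.png",cv2.resize(p[:,:,::-1],(800,520),interpolation=2))
E
```

```text
scene cap [0.4707 0.2885] area ratio 0.921 top z [0.03   0.0315]
scene open [0.4831 0.1262] area ratio 0.957 top z [-0.3929  0.0993]
scene mid [ 0.5705 -0.0792] area ratio 0.957 top z [0.1047 0.1064]
scene right [ 0.5535 -0.2272] area ratio 0.952 top z [0.1048 0.1063]
-0.35 10225 0.696 0.47
-0.25 7393 0.694 0.46
-0.15 8877 0.674 0.45
-0.05 4625 0.675 0.45
0.05 3818 0.697 0.45
0.15 2323 0.696 0.43
0.25 1919 0.673 0.42
top cap [0.4717 0.2902] area ratio 0.949 top z [0.0297 0.0329]
top open [0.4843 0.1276] area ratio 0.978 top z [0.0969 0.1005]
top mid [ 0.5723 -0.077 ] area ratio 0.963 top z [0.1044 0.1075]
top right [ 0.5561 -0.2249] area ratio 0.963 top z [0.1045 0.1081]
-0.35 6389 0.699 0.73
-0.25 10940 0.699 0.73
-0.15 8185 0.677 0.73
-0.05 9581 0.679 0.73
0.05 9214 0.699 0.73
0.15 9070 0.699 0.73
0.25 9158 0.673 0.73
```

View pics/crop.png

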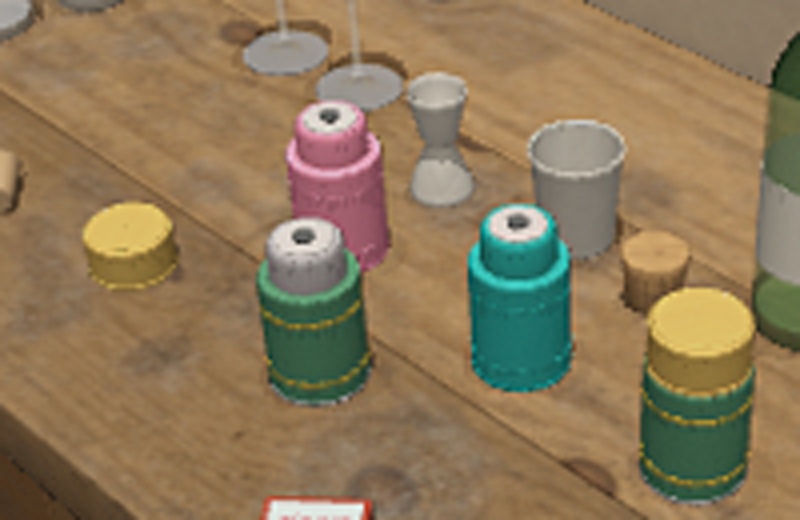

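The crop shows the green tin with the bare steel neck at crop (303,300), i.e. scene (226,205). The loose brass cap is at scene (182,191). Both cameras agree on the vector from cap to tin, (0.0125, -0.1625). I grasp the cap, let it go and look again, which gives the camera-to-arm bias.

Run:
```python
from h import *
x,y=.4712,.2893
env.reach([x,y,.13],R); print(env.sense()['t'])
env.movel([x,y,.009],rate=.12)
effector.grasp(15); s=env.sense(); print(s['t'],s['ee_pos'],s['gripper_width'],s['grasp_force'],s['wrist_force'])
effector.release(); env.movel([x,y,.16],rate=.3); 
p,d=viewer.read_camera("scene"); i=viewer.camera_info("scene"); print(fit(d,i,(x,y),CAP), env.sense()['t'])
```

```text
1.9
3.725 [0.4713303  0.28945345 0.00914994] 0.05290278939974984 15.000155945308506 [-0.96425189  0.01315519  2.03223181]
(array([0.47090797, 0.28661552]), np.float64(0.9099641686361211)) 5.1417
```

The bias is now known: scene y reads 2.8 mm low and top y reads 1.1 mm low, so the open tin is at y = 0.1289. Next I fit the cap, stepping down with a force check.

Run:
```python
from h import *
x,y=.4712,.2893
env.movel([x,y,.009],rate=.2); effector.grasp(15)
X,Y=x+.0125,.1289
env.movel([x,y,.15],rate=.25); env.movel([X,Y,.15],rate=.25); env.movel([X,Y,.113],rate=.1)
f0=env.sense()['wrist_force']; print(env.sense()['t'],f0,env.sense()['gripper_width'])
for z in np.arange(.109,.0815,-.004):
    env.movel([X,Y,z],rate=.05); s=env.sense(); f=s['wrist_force']-f0
    print(round(z,4),s['ee_pos'].round(4),f.round(1))
    if f[2]>6: break
print(s['t'])
```

```text
8.7417 [ 0.6438045  -1.35947099 -0.47255163] 0.05304584196511488
0.109 [0.4839 0.129  0.1093] [ 0.   1.2 -0.1]
0.105 [0.4836 0.1288 0.1049] [-0.5  1.9  0.1]
0.101 [0.4835 0.1288 0.1007] [-0.8  1.4  0.7]
0.097 [0.4835 0.1288 0.0967] [-0.7  1.9  0. ]
0.093 [0.4835 0.1288 0.0927] [-0.5  1.6 -0.2]
0.089 [0.4835 0.1288 0.0887] [-1.2  1.8  0.2]
0.085 [0.4835 0.1288 0.0847] [ 0.1  2.7 -0. ]
10.4917
```

Run:
```python
from h import *
X,Y=.4837,.1289
f0=env.sense()['wrist_force']
for z in (.084,.083,.082):
    env.movel([X,Y,z],rate=.03); s=env.sense(); f=s['wrist_force']-f0; print(z,s['ee_pos'].round(4),f.round(1))
    if f[2]>4: break
effector.release(); env.movel([X,Y,.2],rate=.3); 
for c in ("scene","top"):
    p,d=viewer.read_camera(c); i=viewer.camera_info(c); print(fit(d,i,(X,Y),TIN),env.sense()['t'])
    W=cloud(d,i); m=(np.hypot(W[...,0]-X,W[...,1]-Y)<.02)&(W[...,2]<.15); print(np.percentile(W[m][:,2],[50,90]))
    if c=="scene": cv2.imwrite("pics/capped.png",cv2.resize(p[130:260,150:350,::-1],(800,520)))
```

```text
0.084 [0.4839 0.1289 0.0842] [-2.6 -1.3  3.4]
0.083 [0.484  0.129  0.0841] [-3.6 -2.2 11.9]
(array([0.48294712, 0.12587556]), np.float64(0.9545030122408258)) 12.3
[-0.39295617  0.10570765]Traceback (most recent call last):
  File "<stdin>", line 9, in <module>
  File "h.py", line 22, in fit
    n,l,st,ce=cv2.connectedComponentsWithStats(m.astype(np.uint8)); k=1+np.argmax(st[1:,4])
                                                                        ~~~~~~~~~^^^^^^^^^^
    return _wrapfunc(a, 'argmax', axis=axis, out=out, **kwds)
    return bound(*args, **kwds)
ValueError: attempt to get argmax of an empty sequence
```

View pics/capped.png

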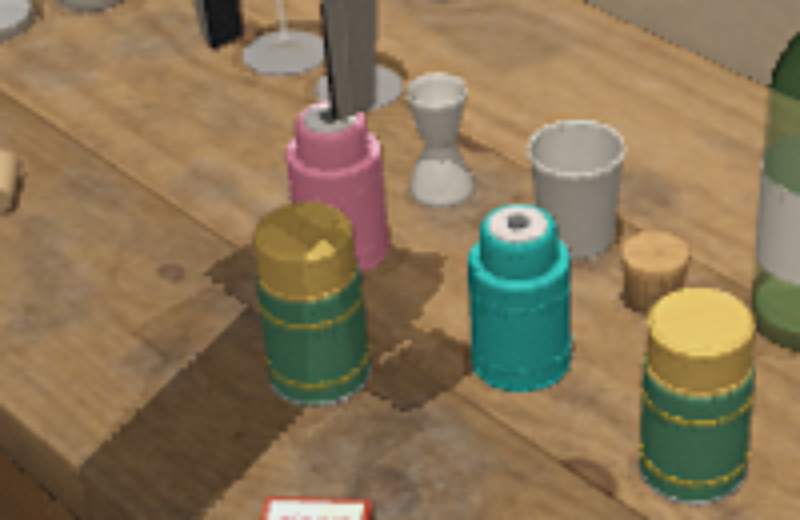

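The crop shows the cap seated on the green tin at crop (305,250), with its top at z ≈ 0.105 as required for home. Next I heft the left tin.

```bash
cat >> h.py <<'E'
G=.026
def wz(n=6):
    v=[]
    for _ in range(n): env.pause(.08); v.append(env.sense()['wrist_force'][2])
    return np.mean(v)
def pick(x,y):
    env.movel([x,y,.14],rate=.3); env.movel([x,y,G],rate=.15)
    a=wz(3); effector.grasp(30); return a
def heft(x,y):
    a=pick(x,y); b=env.sense(); env.movel([x,y,G+.06],rate=.12); env.pause(.3); w=wz(); s=env.sense()
    env.movel([x,y,G+.01],rate=.12); env.movel([x,y,G+.0005],rate=.02); e=env.sense()
    effector.release(); env.movel([x,y,.15],rate=.2)
    print("free",a.round(2),"held",w.round(2),"kg",((a-w)/9.81).round(3),"width",b['gripper_width'].round(4),s['gripper_width'].round(4),"set",e['ee_pos'].round(4),e['wrist_force'].round(1),"t",env.sense()['t'])
E
python3 - <<'E'
from h import *
heft(.4838,.1289)
i=viewer.camera_info("scene"); p,d=viewer.read_camera("scene"); print(fit(d,i,(.4838,.1289),TIN))
E
```

```text
Traceback (most recent call last):
  File "h.py", line 40, in heft
    print("free",a.round(2),"held",w.round(2),"kg",((a-w)/9.81).round(3),"width",b['gripper_width'].round(4),s['gripper_width'].round(4),"set",e['ee_pos'].round(4),e['wrist_force'].round(1),"t",env.sense()['t'])
                                                                                 ^^^^^^^^^^^^^^^^^^^^^^^^
AttributeError: 'float' object has no attribute 'round'
```

The motion ran, but the print failed, so I have no reading for the left tin. The other two readings settle it: if neither is over 0.48 kg, the left one is the heaviest. I fix the print, check the left tin and heft the middle one.

```bash
sed -i "s/b\['gripper_width'\].round(4),s\['gripper_width'\].round(4)/b['gripper_width'],s['gripper_width']/" h.py
python3 - <<'E'
from h import *
i=viewer.camera_info("scene"); p,d=viewer.read_camera("scene"); s=env.sense(); print(s['t'],s['ee_pos'],fit(d,i,(.4838,.1289),TIN))
env.movel([.4838,.1289,.2],rate=.25); env.movel([.571,-.0762,.2],rate=.3)
heft(.571,-.0762)
p,d=viewer.read_camera("scene"); print(fit(d,i,(.571,-.0762),TIN),fit(d,i,(.4838,.1289),TIN))
E
```

```text
18.5667 [0.48281658 0.12860749 0.14874543] (array([0.4829118 , 0.12579959]), np.float64(0.9550281154333875))
free -0.11 held -2.41 kg 0.234 width 0.05771107715485417 0.05808442719907526 set [ 0.571  -0.0762  0.0264] [ 0.8 -0.  -2.7] t 25.9917
(array([ 0.57055329, -0.07886885]), np.float64(0.9537061206886768)) (array([0.48281542, 0.12571663]), np.float64(0.957548740809059))
```

```bash
sed -i "s/G+.0005/G-.0002/" h.py
python3 - <<'E'
from h import *
i=viewer.camera_info("scene")
env.movel([.571,-.0762,.2],rate=.25); env.movel([.5548,-.2241,.2],rate=.3)
heft(.5548,-.2241)
p,d=viewer.read_camera("scene"); print(fit(d,i,(.5548,-.2241),TIN),fit(d,i,(.571,-.0762),TIN))
E
```

```text
free -0.02 held -1.95 kg 0.197 width 0.05820632852151774 0.05808010405243935 set [ 0.5548 -0.224   0.026 ] [-1.7  1.   1.3] t 33.25
(array([ 0.55347134, -0.22654281]), np.float64(0.9555419881223289)) (array([ 0.57041204, -0.07897188]), np.float64(0.9581077553429352))
```

The middle tin weighs 0.23 kg and the right one 0.20 kg, so the left tin (now capped) is the heaviest. I pick it up, check its weight and hold it high.

Run:
```python
from h import *
env.movel([.5548,-.2241,.2],rate=.25); env.movel([.4838,.1289,.2],rate=.35)
x,y=.4838,.1289
a=pick(x,y); env.movel([x,y,G+.06],rate=.12); env.pause(.2); print("kg",(a-wz())/9.81)
env.movel([x,y,G+.17],rate=.12); env.pause(.8)
s=env.sense(); print(s['t'],s['ee_pos'],s['gripper_width'],s['grasp_force'],s['wrist_force'])
p,d=viewer.read_camera("scene"); cv2.imwrite("pics/end.png",p[:,:,::-1])
```

```text
kg 0.42630243809725804
40.15 [0.48380166 0.12890978 0.19601722] 0.058321157648452096 29.998870461713523 [ 0.05617631 -0.83282374 -4.75143795]
```

View pics/end.png

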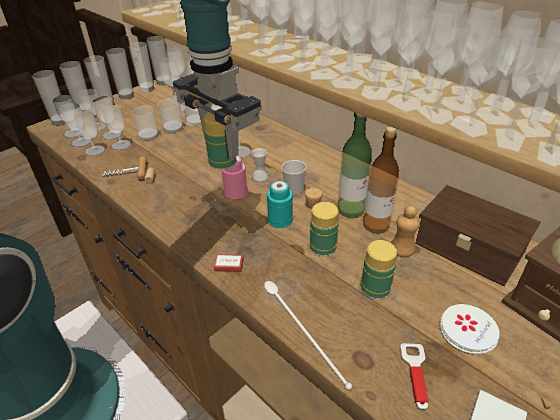

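The held tin, about 0.43–0.48 kg, is upright at scene (220,145) with its foot at z ≈ 0.17 and its cap on. The other two stand in place at (324,228) and (378,270). I hand the job in.

```bash
python3 -c "
from station import workorder; print(workorder.finish_job())"
```

```text
the job is handed in; nothing more can be done
None
```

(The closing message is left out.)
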